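Free the lens carrier of an optical bench and slide it up to the slit

ROBOT

A 7-joint arm with a two-finger parallel gripper is mounted at the origin on a cart in front of the work surface, level with it; the furniture and walls round the work are solid. World frame = base frame: x ahead of the robot, y to its left, z up, the work surface at z = 0. Lengths are in mm, angles in rad, forces in N, time in s.
With the tool pointing down it reaches from about 425 to 875 mm from the base axis. Payload 4.7 kg.
Tool frame: the origin (TCP) lies between the finger pads; the fingertips stand 22 mm ahead of it and the grasp point (between the pads) lies 3 mm ahead of it; z points along the fingers, y is the direction in which the jaws open and shut (so a half turn about z gives the same grasp; the last joint's range is limited). The gripper opens to 87 mm and grips with 3 to 60 N. Pads are 19 mm wide; open, the fingers measure 117 mm over their backs; the gripper's body (75 mm by 190 mm) begins 51 mm behind the grasp point.
Start: joints at [1.341, 0.321, -0.07, 1.45, 0.023, 1.371, -0.057], TCP at [156.883, -630.802, 244.587] pointing down, gripper open.
Joint ranges: [-2.86, 2.86], [-0.3, 2.09], [-1.38, 1.24], [0.06, 2.45], [-1.56, 4.7], [0.09, 2.05], [-2.69, 2.69]. Speed limits (rad/s): [2.57, 2.57, 3.14, 3.14, 3.14, 3.14, 3.14].

INTERFACE

Orientations are given as a rotation vector (axis times angle).
In Python, from rig import robot gives the robot as it stands. The module is installed in compiled form; this text tells all that it offers.
- The arm moves only by the tool jog_arm, never from a script. Its argument "steps" is a list of rows, each an object of numbers: "tx", "ty", "tz": the shift along the tool's x, y, z in m; "roll": the turn about the tool's z in rad. In form: [{"tx": .., "ty": .., "tz": .., "roll": ..}, ...]. A call has exactly 8 rows; each row shifts and turns the commanded pose from where the row before left it, along the tool's axes as they then stand; what a row does not reach is not made up. A row lasts 1/8 s, in which the tool goes at most 62.5 mm and 10.7 degrees, less where a joint would pass 70% of its speed; a pose out of reach is approached as far as the arm can. A call is refused whole if a number of a shift passes 0.0625 or a number of a turn 0.188, either way. A call with a gripper value outside its range is refused whole. "fingers" is the opening, from -1 (shut) to 1 (fully open), set as the call begins (left out, the last holds). The fingers move at their own pace and stop on an object; the grip force is fixed at half the most. Time passes only in rows, so rows that do not move let the fingers close, or fill a call up. It gives the time, the measured TCP pose, the force and the opening at its end, in the units of the state.
- robot.get_state(): the state, without advancing time (a new reading comes with each control period).
- robot.camera(name): name is "scene" or "top" or "wrist"; returns a dict with "color" (384x512x3 uint8, red, green, blue), "fx", "fy", "cx", "cy" (pixels), "k1" (the pictures are not rectified: a ray, as slopes to the right and down, at radius r is drawn at 1 + k1 r^2 times it, then the intrinsics apply), "T" (4x4, takes a point from camera to world coordinates); the wrist camera has in their place "tool_from_camera" (4x4, takes a point from camera to tool coordinates, whose origin is the TCP and whose axes are the flange's). Camera axes: x right, y up, looking along -z (the intrinsics and any distortion apply to the point x, -y, -z); pixel columns grow to the right and rows downward; lengths in mm; the calibration is good to about 2 mm. A picture is of the moment at which its call begins: read the wrist's pose just before it. There is no depth.
- robot.finish_job(): hands the job in, once; it reports no verdict.
The state is a dict: "clock": time; "joint_positions": joint angles; "qvel": joint speeds; "joint_efforts": joint torques, N m; "tool_pos": TCP position; "tcp_rot": TCP orientation; "wrist_force": force on the tool from outside, world axes, zero at the start; "ft_torque": the same for the moment, N m; "grip_width": finger opening in mm.
Only numpy, scipy, OpenCV 4.12 (cv2) and the standard library are available. Lean on these libraries where they do the work, as an engineer would, in place of code of your own. Each camera call takes 0.05 s, during which the arm holds its last target. There are 200 camera calls.

TASK

Free the lens carrier on the optical bench for focusing: with a fingertip, roll the knurled clamp wheel of the lens carrier round by its rim, anticlockwise seen from above, until it is two full turns looser than now (to within a quarter turn, and never as many as three, or the screw leaves its thread). Then push the lens carrier along the rods with a fingertip until it meets the slit carrier. Only touch and push, pinch nothing, keep off the lens glass, and leave the slit carrier, its wheel and the small things lying around the bench as they are.

Things in the scene. Friction and masses are not known exactly. Their poses are not given: they have to be found in the camera images.
- bench: two-rod optical bench, 160 mm deep, 422 mm long, fixed to the worktop. Origin at the centre of its underside; y axis along the rods towards the slit's end, x away from the robot's side, z up. Steel rods 12 mm thick at x = -60 and +60 mm, tops 28 mm above the worktop; end plates at y = -203 and +203 mm, 16 mm thick, 36 mm high; scale strip along the front at x = -81 mm, 28 mm high.
- lens_carrier: carrier with the round lens; origin on the worktop below the middle of its width, on the bench's centre line, frame as the bench. Plate from x = -85 to +75 mm, y = -25 to +25, z = 30 to 40 mm, blocks 26 mm wide under it round the rods; open below the plate between x = -47 and +47. Foot 34 x 20 mm at x = +20, on it a dark ring 44 mm across, 15 mm thick, top at z = 87 mm.
- slit_carrier: the other carrier, of the same make and frame, nearer the +y end of the bench; instead of the lens it bears a square dark plate 47 mm wide with a vertical slit, top at z = 88 mm. It is clamped (slips above some 25 N) and is to stay where it is.
- lens_wheel_mid (a point): on the upright axis of the lens carrier's clamp wheel (bench x = -60 mm), half-way up it: 53.5 mm above the worktop when tight, rising 2 mm a turn. Steel wheel 44 mm across over its knurling (28 upright ribs 1.6 mm high), 13 mm thick, its underside 7 mm above the carrier's plate when tight; 30 mm free all round the rim. A dark mark on its top points to bench -x when tight.
- lens_wheel (a joint): angle of the lens carrier's clamp wheel, rad: close to 0 at the start (tight), growing anticlockwise seen from above (looser); one full turn is 6.283. At most 0.04 N m turns it and it stays where it is left. Its screw presses a sprung pad on the front rod: the grip fades from some 25 N to nothing over the first turn and a half; then the carrier slides freely, also if pushed by its wheel.
- lens_push (a point): middle of the lens carrier's plate edge that faces away from the slit carrier (bench -y side), 35 mm above the worktop; the edge face is 10 mm high. The freed carrier slides along the bench's y axis at about 4 N. Frame as the bench.
- lens_face (a point): middle of the lens carrier's plate edge that faces the slit carrier, 35 mm above the worktop, 50 mm along +y from lens_push.
- slit_face (a point): middle of the slit carrier's plate edge that faces the lens carrier, 35 mm above the worktop; the two edges meet flat when the lens carrier arrives.
- slit_wheel (a joint): angle of the slit carrier's own clamp wheel, the same wheel, tight at 0; to be left alone.
- lens_glass: the glass lens in the dark ring on the lens carrier, 37 mm across, upright, axis along the bench's y; origin at its centre, 65 mm above the worktop. Not to be touched.
- lamp_holder: white lamp holder, 40 x 62 x 46 mm, standing loose beyond the slit end of the bench; origin at the centre of its underside.
- matchbox: matchbox, 36 x 54 x 15 mm, loose in front of the bench at the right; origin at the centre of its underside.
- marker: white and black marker pen, 12 x 138 x 15 mm, lying loose in front of the bench at the left; origin at the middle of its underside.

How it is judged (in metres and radians):
On the way:
1. the lens carrier's clamp wheel is loosened by two turns (1.75 to 2.25) (value of joint lens_wheel between 11 and 14.3 rad), for 0.2 s.
At the end, for the whole second after the job is handed in: The lens carrier's wheel stands two turns (11.0 to 14.3 rad) loose, and the lens carrier rests with its edge less than 4 mm from the slit carrier's edge (all of step 1 and y of lens_face in the frame of slit_face above -0.004 m and linear speed of lens_carrier below 0.005 m/s); the robot touches nothing.
It fails at once if the slit carrier is shifted by more than 6 mm or its wheel is turned (distance of slit_face from where it was at the start of the episode above 0.006 m or value of joint slit_wheel above 0.4 rad or value of joint slit_wheel below -0.25 rad).
It fails at once if the lens wheel is unscrewed three turns (value of joint lens_wheel above 18.8 rad).
It fails at once if the lens glass is touched (contact force between lens_glass and anything else above 0.3 N).
It fails at once if the wheel or the lens carrier is pinched between the fingers ((horizontal distance between the grasp point and lens_wheel_mid below 0.01 m and distance between the grasp point and lens_wheel_mid below 0.03 m and contact force between the fingers and lens_carrier above 0.5 N) or (x of the grasp point in the frame of lens_carrier between -0.01 and 0.06 m and y of the grasp point in the frame of lens_carrier between -0.012 and 0.012 m and z of the grasp point in the frame of lens_carrier below 0.1 m and contact force between the fingers and lens_carrier above 0.5 N)).
It fails at once if a loose thing beside the bench is moved (distance of any of lamp_holder, matchbox, marker from where it was at the start of the episode above 0.015 m).
It also fails if it takes over 64 s, if anything falls off the work surface, if the arm or the gripper's body presses on something with over 40 N, if the wrist force passes 120 N, or if a joint passes its speed limit or range.

## Working session

There is one attempt and no reset: what is moved stays moved. The work goes in short steps, Python scripts to look and compute and a tool call to move; the robot and the scene stay as the last step left them, time stands still between calls to the robot, and variables do not carry over. Pictures are saved under pics/ and viewed, about 8 in all and at most 12, crops included, and the job is handed in when it is done.

Besides the shell and the picture viewer there is one more tool, called after "Emit:" as name(argument=value, ...) on one line, values as JSON. jog_arm: Moves the arm, as the interface text tells. Its arguments: {"type":"object","properties":{"steps":{"type":"array","items":{"type":"object","properties":{"tx":{"type":"number"},"ty":{"type":"number"},"tz":{"type":"number"},"roll":{"type":"number"}}}},"fingers":{"type":"number"}},"required":["steps"]}

```bash
mkdir -p pics; cat > h.py <<'E'
from rig import robot
import numpy as np, cv2
from scipy.spatial.transform import Rotation as R
def ray(c,u,v,T):
    d=np.array([(u-c["cx"])/c["fx"],(v-c["cy"])/c["fy"]]); s=d.copy()
    for _ in range(20): s=d/(1+c["k1"]*(s@s))
    T=np.array(T); return T[:3,3],T[:3,:3]@np.array([s[0],-s[1],-1])
def onz(c,u,v,z,T=None):
    o,d=ray(c,u,v,c["T"] if T is None else T); return o+d*(z-o[2])/d[2]
def proj(c,p,T=None):
    T=np.array(c["T"] if T is None else T); q=T[:3,:3].T@(np.array(p)-T[:3,3])
    s=np.array([q[0],-q[1]])/-q[2]; s=s*(1+c["k1"]*(s@s))
    return s*[c["fx"],c["fy"]]+[c["cx"],c["cy"]]
def save(c,n,s=1.5): cv2.imwrite(f"pics/{n}.png",cv2.resize(c["color"][:,:,::-1],None,fx=s,fy=s,interpolation=cv2.INTER_CUBIC))
def wT(c,st):
    M=np.eye(4); M[:3,:3]=R.from_rotvec(st["tcp_rot"]).as_matrix(); M[:3,3]=st["tool_pos"]; return M@np.array(c["tool_from_camera"])
E
python3 - <<'E'
from h import *
import pickle
s=robot.get_state();print(s)
d={n:robot.camera(n) for n in("scene","top")}
pickle.dump(d,open("c.pkl","wb"))
for n in d: save(d[n],n); print(n,{k:v for k,v in d[n].items() if k!="color"})
E
```

```text
{'clock': 0.0, 'joint_positions': array([ 1.34108572,  0.32182569, -0.07009624,  1.45167682,  0.02261626,
        1.37076659, -0.05687114]), 'qvel': array([-3.70936606e-04, -1.84729878e-04, -3.33933426e-05,  5.17440909e-04,
        8.85276626e-04,  6.77990366e-04,  4.74295650e-04]), 'joint_efforts': array([ 1.25288334e-03, -4.91288495e+01, -4.03160099e-01, -3.12533319e+01,
       -6.40672515e-02,  4.36609774e-02,  1.81496566e-04]), 'tool_pos': array([ 156.74562657, -630.29932302,  243.45888647]), 'tcp_rot': array([-3.11641905e+00, -3.81917675e-01,  5.30058855e-04]), 'wrist_force': array([ 0.48902695, -0.32140356, -0.17424379]), 'ft_torque': array([-0.01661509,  0.03471809, -0.02244385]), 'grip_width': 87.26530071807947}
scene {'fx': 362.7000414405756, 'fy': 362.7000414405756, 'cx': 259.1756975349776, 'cy': 195.1876858367512, 'k1': -0.020222248012283985, 'T': array([[-8.47066492e-01,  2.35344282e-01, -4.76541107e-01,
         5.71083125e+01],
       [-5.31286720e-01, -3.99550916e-01,  7.47056548e-01,
         7.17229854e+02],
       [-1.45869488e-02,  8.85986532e-01,  4.63481484e-01,
         4.61018656e+02],
       [ 0.00000000e+00,  0.00000000e+00,  0.00000000e+00,
         1.00000000e+00]])}
top {'fx': 415.9337015044323, 'fy': 415.9337015044323, 'cx': 246.54201337603467, 'cy': 186.2999662496325, 'k1': -0.13702320613161306, 'T': array([[-6.29807026e-03,  9.93319133e-01, -1.15227748e-01,
         3.67281216e+02],
       [-9.99918223e-01, -4.97316571e-03,  1.17820107e-02,
         6.31121589e+01],
       [ 1.11302500e-02,  1.15292529e-01,  9.93269223e-01,
         9.79164592e+02],
       [ 0.00000000e+00,  0.00000000e+00,  0.00000000e+00,
         1.00000000e+00]])}
```

View pics/top.png

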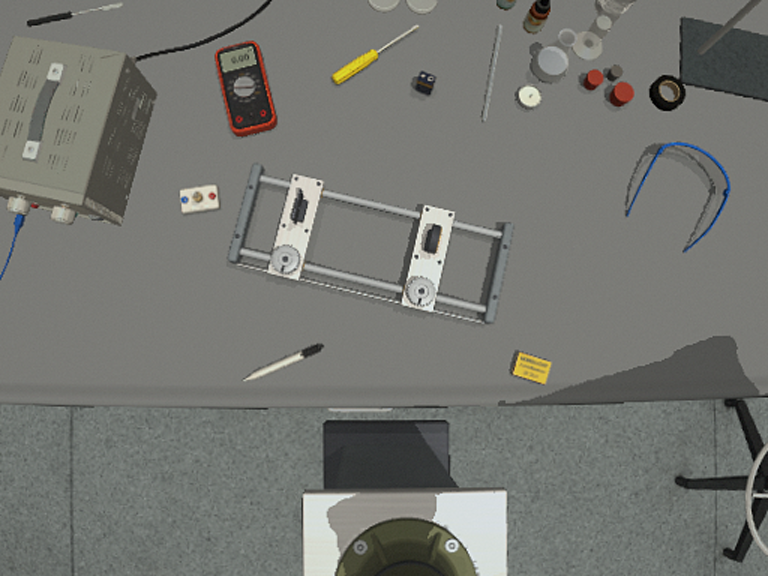

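View pics/scene.png

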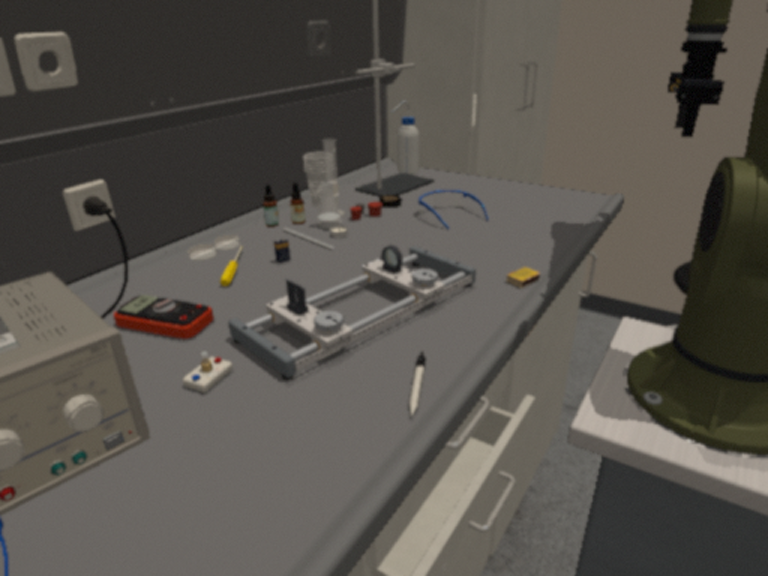

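Top view: lens carrier at about (428,258), its wheel at (421,291); slit carrier at the left with its wheel at (285,259). The scene view confirms this, with the matchbox at the right, the marker in front at the left and the lamp holder beyond the slit end.

```bash
python3 - <<'E'
from h import *
import pickle
d=pickle.load(open("c.pkl","rb"));c=d["top"]
im=c["color"][100:220,150:350,::-1]; cv2.imwrite("pics/crop.png",cv2.resize(im,None,fx=4,fy=4,interpolation=cv2.INTER_CUBIC))
L=onz(c,421/1.5,291/1.5,60);S=onz(c,285/1.5,259/1.5,60)
print(L,S,np.linalg.norm(S-L))
for n,(u,v) in dict(pl1=(261,165),pl2=(233,263),pr1=(513,224),pr2=(488,322)).items(): print(n,onz(c,u/1.5,v/1.5,36))
for n,(u,v) in dict(match=(531,367),pen=(322,347),pen2=(246,380),lamp=(198,199)).items(): print(n,onz(c,u/1.5,v/1.5,15))
E
```

```text
[456.29045311 -23.58893279  60.        ] [505.23306527 178.44914558  60.        ] 207.88161149045345
pl1 [658.00747471 221.2253492   36.        ]
pl2 [503.13793031 261.54784731  36.        ]
pr1 [ 562.39099446 -171.30883181   36.        ]
pr2 [ 410.61416137 -127.51895031   36.        ]
match [ 340.92365852 -197.94329573   15.        ]
pen [374.8509462 125.9186685  15.       ]
pen2 [324.43558164 243.0518927   15.        ]
lamp [609.72740453 325.01378218  15.        ]
```

View pics/crop.png

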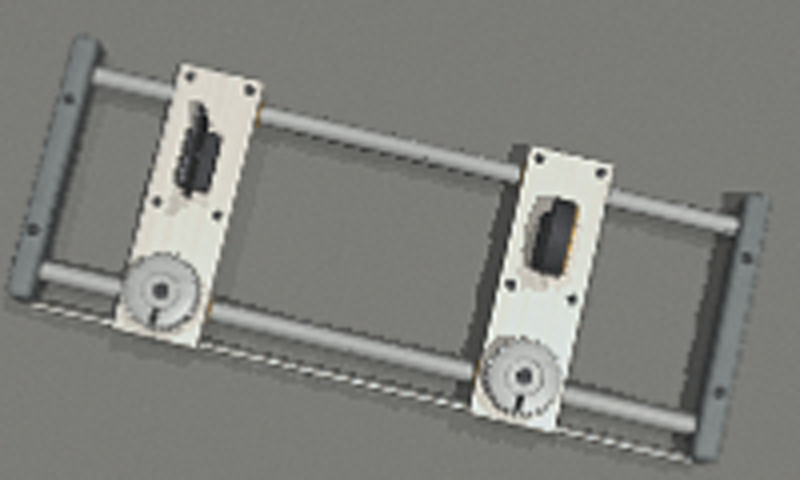

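Crop: lens wheel centre at full-frame pixel (280.5,194), mark pointing to the front. The slit wheel is at (190,173). Bench y axis is about (0.235, 0.972) in the world. Moving in, with the fingers shut.

Emit:
jog_arm(steps=[{"tx": 0.05, "ty": -0.03}, {"tx": 0.05, "ty": -0.03}, {"tx": 0.05, "ty": -0.03}, {"tx": 0.05, "ty": -0.03}, {"tx": 0.035, "ty": -0.045}, {"tx": 0.035, "ty": -0.045}, {"tx": 0.035, "ty": -0.045}, {"tx": 0.035, "ty": -0.045}], fingers=-1)

```text
validation failed for argument at $.st...
```

Emit:
jog_arm(steps=[{"roll": 0.16}, {"roll": 0.16}, {"roll": 0.162}, {}, {"ty": -0.04}, {"ty": -0.04}, {"ty": -0.03}, {}])

```text
validation failed for argument at $.st...
```

```bash
python3 - <<'E'
from h import *
s=robot.get_state();c=robot.camera("wrist");T=wT(c,s)
import pickle;pickle.dump((s,c),open("w1.pkl","wb"))
print(s["tool_pos"],s["tcp_rot"],s["wrist_force"],s["grip_width"],T[:3,3]); 
M=R.from_rotvec(s["tcp_rot"]).as_matrix();print(M[:,0],proj(c,[456,-23.5,60],T),proj(c,s["tool_pos"]+np.array([0,0,-22]),T))
save(c,"w1")
E
```

```text
[ 156.75518854 -630.35439742  243.59387428] [-3.11664169e+00 -3.81907550e-01  4.80253107e-04] [-0.07027153 -0.58482375 -0.23831045] 86.81657145693282 [ 228.24459621 -612.32710284  384.93760504]
[ 9.70413036e-01  2.41450882e-01 -1.04279143e-04] [-269.37342781 -256.22933504] [259.70823151 238.01001517]
```

View pics/w1.png

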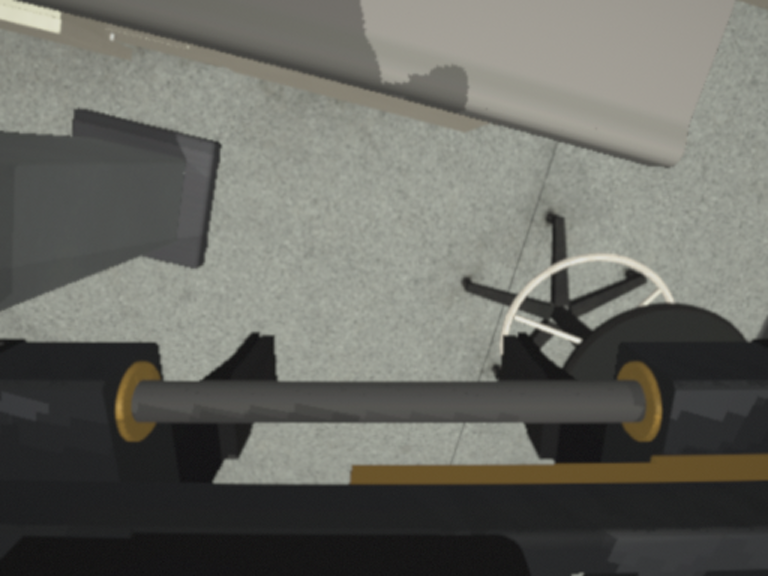

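The moves were refused because each row needs all four keys, so the wrist view shows only the open fingers over the floor. Repeating with complete rows.

Emit:
jog_arm(steps=[{"tx": 0.05, "ty": -0.03, "tz": 0, "roll": 0}, {"tx": 0.05, "ty": -0.03, "tz": 0, "roll": 0}, {"tx": 0.05, "ty": -0.03, "tz": 0, "roll": 0}, {"tx": 0.05, "ty": -0.03, "tz": 0, "roll": 0}, {"tx": 0.035, "ty": -0.045, "tz": 0, "roll": 0}, {"tx": 0.035, "ty": -0.045, "tz": 0, "roll": 0}, {"tx": 0.035, "ty": -0.045, "tz": 0, "roll": 0}, {"tx": 0.035, "ty": -0.045, "tz": 0, "roll": 0}], fingers=-1)

```text
clock: 1.15
tool_pos: [414.8, -255.7, 244.4]
tcp_rot: [3.118, 0.382, -0.0]
wrist_force: [0.6, 0.0, 0.2]
grip_width: 15.2
```

Emit:
jog_arm(steps=[{"tx": 0, "ty": 0, "tz": 0, "roll": 0.16}, {"tx": 0, "ty": 0, "tz": 0, "roll": 0.16}, {"tx": 0, "ty": 0, "tz": 0, "roll": 0.162}, {"tx": 0, "ty": -0.045, "tz": 0.01, "roll": 0}, {"tx": 0, "ty": -0.045, "tz": 0.02, "roll": 0}, {"tx": 0, "ty": -0.045, "tz": 0.02, "roll": 0}, {"tx": 0, "ty": -0.035, "tz": 0.01, "roll": 0}, {"tx": 0, "ty": 0, "tz": 0, "roll": 0}])

```text
clock: 2.15
tool_pos: [454.3, -89.2, 183.7]
tcp_rot: [-3.12, 0.364, 0.003]
wrist_force: [0.1, -0.2, 0.4]
grip_width: 0.6
```

```bash
python3 - <<'E'
from h import *
s=robot.get_state();c=robot.camera("wrist");T=wT(c,s)
import pickle;pickle.dump((s,c),open("w1.pkl","wb"))
print(s["tool_pos"],s["tcp_rot"],s["wrist_force"],s["grip_width"],T[:3,3]); 
M=R.from_rotvec(s["tcp_rot"]).as_matrix();print(M[:,0],proj(c,[456,-23.5,60],T)*1.5,proj(c,s["tool_pos"]+np.array([0,0,-22]),T)*1.5)
save(c,"w2")
E
```

```text
[454.30016238 -89.18543895 183.69665391] [-3.11961683e+00  3.64207385e-01  2.58055033e-03] [ 0.06283797 -0.24777723  0.42108999] 0.5600245979226895 [ 526.13245609 -105.75894148  324.92147864]
[ 0.97310528 -0.23035438 -0.00172336] [283.68767173 307.32287608] [389.36549844 356.34748313]
```

View pics/w2.png

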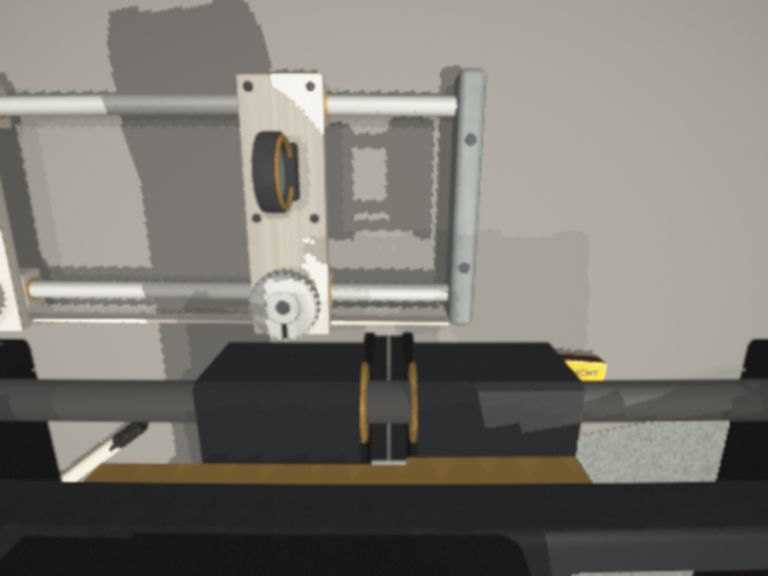

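The wheel hub lies at (284,307), exactly where (456,-23.5,60) projects. The tool is aligned with the rods and the shut fingertip is about 14 mm across. Descending beside the wheel on its -y side, then feeling for it.

Emit:
jog_arm(steps=[{"tx": -0.0225, "ty": 0, "tz": 0.03, "roll": 0}, {"tx": 0, "ty": 0, "tz": 0.04, "roll": 0}, {"tx": 0, "ty": 0, "tz": 0.04, "roll": 0}, {"tx": 0, "ty": -0.01, "tz": 0.007, "roll": 0}, {"tx": 0, "ty": -0.015, "tz": 0, "roll": 0}, {"tx": 0, "ty": -0.005, "tz": 0, "roll": 0}, {"tx": 0, "ty": 0, "tz": 0, "roll": 0}, {"tx": 0, "ty": 0, "tz": 0, "roll": 0}])

```text
clock: 3.2
tool_pos: [440.2, -58.3, 68.2]
tcp_rot: [3.119, -0.373, 0.002]
wrist_force: [0.0, -0.1, -0.3]
grip_width: 0.6
```

Emit:
jog_arm(steps=[{"tx": 0, "ty": -0.001, "tz": 0, "roll": 0}, {"tx": 0, "ty": -0.001, "tz": 0, "roll": 0}, {"tx": 0, "ty": -0.001, "tz": 0, "roll": 0}, {"tx": 0, "ty": -0.001, "tz": 0, "roll": 0}, {"tx": 0, "ty": 0, "tz": 0, "roll": 0}, {"tx": 0, "ty": 0, "tz": 0, "roll": 0}, {"tx": 0, "ty": 0, "tz": 0, "roll": 0}, {"tx": 0, "ty": 0, "tz": 0, "roll": 0}])

```text
clock: 4.2
tool_pos: [440.6, -54.0, 67.5]
tcp_rot: [3.119, -0.373, -0.0]
wrist_force: [0.4, 0.7, -0.2]
grip_width: 0.8
```

Emit:
jog_arm(steps=[{"tx": 0, "ty": -0.001, "tz": 0, "roll": 0}, {"tx": 0, "ty": -0.001, "tz": 0, "roll": 0}, {"tx": 0, "ty": -0.001, "tz": 0, "roll": 0}, {"tx": 0, "ty": -0.001, "tz": 0, "roll": 0}, {"tx": 0, "ty": -0.001, "tz": 0, "roll": 0}, {"tx": 0, "ty": 0, "tz": 0, "roll": 0}, {"tx": 0, "ty": 0, "tz": 0, "roll": 0}, {"tx": 0, "ty": 0, "tz": 0, "roll": 0}])

```text
clock: 5.2
tool_pos: [441.3, -51.2, 67.5]
tcp_rot: [3.116, -0.375, -0.001]
wrist_force: [-1.3, -5.8, 0.2]
grip_width: 0.3
```

Contact found: about 6 N with the tool axis 30.4 mm from the wheel axis. First stroke: along the -y side, round the corner, then along the +x side.

Emit:
jog_arm(steps=[{"tx": 0.0085, "ty": 0, "tz": 0, "roll": 0}, {"tx": 0.0085, "ty": 0, "tz": 0, "roll": 0}, {"tx": 0.0062, "ty": -0.001, "tz": 0, "roll": 0}, {"tx": 0.0056, "ty": -0.0028, "tz": 0, "roll": 0}, {"tx": 0.0044, "ty": -0.0044, "tz": 0, "roll": 0}, {"tx": 0.0028, "ty": -0.0056, "tz": 0, "roll": 0}, {"tx": 0.001, "ty": -0.0062, "tz": 0, "roll": 0}, {"tx": 0, "ty": -0.008, "tz": 0, "roll": 0}])

```text
clock: 6.2
tool_pos: [487.6, -31.2, 68.4]
tcp_rot: [-3.118, 0.375, -0.011]
wrist_force: [4.6, -0.7, -1.4]
grip_width: 0.2
```

Emit:
jog_arm(steps=[{"tx": 0, "ty": -0.006, "tz": 0, "roll": 0}, {"tx": 0.006, "ty": 0.001, "tz": 0, "roll": 0}, {"tx": 0, "ty": 0, "tz": -0.03, "roll": 0}, {"tx": -0.01, "ty": 0.02, "tz": -0.03, "roll": 0}, {"tx": -0.015, "ty": 0.025, "tz": 0, "roll": 0}, {"tx": -0.018, "ty": 0.006, "tz": 0, "roll": 0}, {"tx": 0, "ty": 0, "tz": 0, "roll": 0}, {"tx": 0, "ty": 0, "tz": 0, "roll": 0}])

```text
clock: 7.2
tool_pos: [438.3, -66.2, 127.6]
tcp_rot: [-3.119, 0.372, -0.001]
wrist_force: [-0.8, 0.1, 0.7]
grip_width: 0.4
```

```bash
cat >> h.py <<'E'
def look(n,p=(456,-23.5),z=61,prn=True):
    s=robot.get_state();c=robot.camera("wrist");T=wT(c,s)
    # rectified bench-aligned patch of the plane at height z: up = bench +x, right = bench -y, 6 px/mm
    a=-0.2375; bx=np.array([np.cos(a),np.sin(a)]); by=np.array([-np.sin(a),np.cos(a)])
    N=600; g=(np.arange(N)-N/2)/8.
    m=np.zeros((N,N,2),np.float32)
    for i in range(N):
        for j in range(N):
            q=np.array(p)-g[i]*bx-g[j]*by; m[i,j]=proj(c,[q[0],q[1],z],T)
    im=cv2.remap(c["color"][:,:,::-1].copy(),m[...,0],m[...,1],cv2.INTER_CUBIC)
    cv2.circle(im,(300,300),176,(0,0,255),1)
    cv2.imwrite(f"pics/{n}.png",im); print(s["clock"],s["tool_pos"],s["wrist_force"])
E
python3 -c "
from h import *
look('p1')"
```

```text
7.2 [438.25313193 -66.15416201 127.64021689] [-0.83927494  0.10887153  0.65888055]
```

View pics/p1.png

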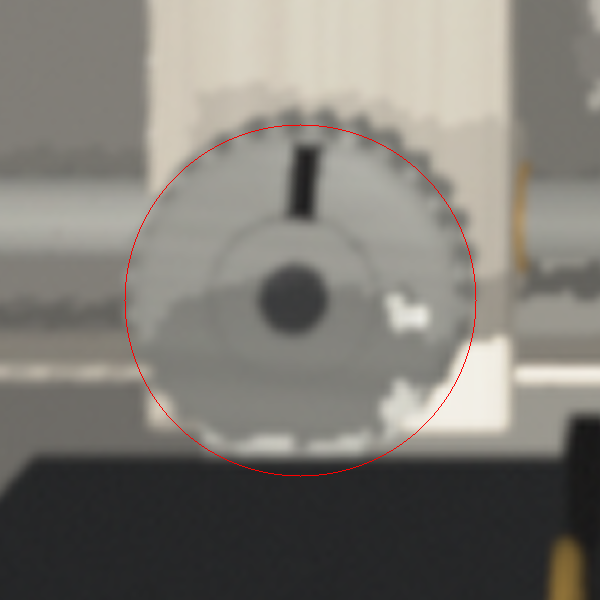

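The mark moved from the front (-x) through the right to the back: hub (293,298), mark (305,180). That is about 3.04 rad without slip. Three more such strokes give about 12.2.

Emit:
jog_arm(steps=[{"tx": 0, "ty": 0, "tz": 0.03, "roll": 0}, {"tx": 0, "ty": 0, "tz": 0.03, "roll": 0}, {"tx": 0, "ty": -0.014, "tz": 0, "roll": 0}, {"tx": 0, "ty": -0.004, "tz": 0, "roll": 0}, {"tx": 0.0085, "ty": 0, "tz": 0, "roll": 0}, {"tx": 0.0085, "ty": 0, "tz": 0, "roll": 0}, {"tx": 0.0062, "ty": -0.001, "tz": 0, "roll": 0}, {"tx": 0.0056, "ty": -0.0028, "tz": 0, "roll": 0}])

```text
clock: 8.25
tool_pos: [471.6, -54.0, 68.5]
tcp_rot: [3.116, -0.374, 0.002]
wrist_force: [0.1, -4.4, -2.1]
grip_width: 0.3
```

Emit:
jog_arm(steps=[{"tx": 0.0044, "ty": -0.0044, "tz": 0, "roll": 0}, {"tx": 0.0028, "ty": -0.0056, "tz": 0, "roll": 0}, {"tx": 0.001, "ty": -0.0062, "tz": 0, "roll": 0}, {"tx": 0, "ty": -0.008, "tz": 0, "roll": 0}, {"tx": 0, "ty": -0.006, "tz": 0, "roll": 0}, {"tx": 0.006, "ty": 0.001, "tz": 0, "roll": 0}, {"tx": 0, "ty": 0, "tz": -0.03, "roll": 0}, {"tx": -0.01, "ty": 0.02, "tz": -0.03, "roll": 0}])

```text
clock: 9.25
tool_pos: [477.3, -42.3, 128.5]
tcp_rot: [-3.118, 0.367, 0.002]
wrist_force: [0.3, -1.3, -0.5]
grip_width: 0.4
```

Emit:
jog_arm(steps=[{"tx": -0.015, "ty": 0.025, "tz": 0, "roll": 0}, {"tx": -0.018, "ty": 0.006, "tz": 0.03, "roll": 0}, {"tx": 0, "ty": 0, "tz": 0.03, "roll": 0}, {"tx": 0, "ty": -0.018, "tz": 0, "roll": 0}, {"tx": 0.0085, "ty": 0, "tz": 0, "roll": 0}, {"tx": 0.0085, "ty": 0, "tz": 0, "roll": 0}, {"tx": 0.0062, "ty": -0.001, "tz": 0, "roll": 0}, {"tx": 0.0056, "ty": -0.0028, "tz": 0, "roll": 0}])

```text
clock: 10.25
tool_pos: [471.5, -52.6, 67.7]
tcp_rot: [-3.119, 0.375, -0.001]
wrist_force: [-0.1, 0.9, -0.5]
grip_width: 0.4
```

Emit:
jog_arm(steps=[{"tx": 0.0044, "ty": -0.0044, "tz": 0, "roll": 0}, {"tx": 0.0028, "ty": -0.0056, "tz": 0, "roll": 0}, {"tx": 0.001, "ty": -0.0062, "tz": 0, "roll": 0}, {"tx": 0, "ty": -0.008, "tz": 0, "roll": 0}, {"tx": 0, "ty": -0.006, "tz": 0, "roll": 0}, {"tx": 0.006, "ty": 0.001, "tz": 0, "roll": 0}, {"tx": 0, "ty": 0, "tz": -0.03, "roll": 0}, {"tx": -0.01, "ty": 0.02, "tz": -0.03, "roll": 0}])

```text
clock: 11.25
tool_pos: [476.9, -42.5, 127.9]
tcp_rot: [-3.118, 0.368, 0.003]
wrist_force: [-0.1, -1.3, -0.5]
grip_width: 0.2
```

Emit:
jog_arm(steps=[{"tx": -0.015, "ty": 0.025, "tz": 0, "roll": 0}, {"tx": -0.018, "ty": 0.006, "tz": 0, "roll": 0}, {"tx": 0, "ty": 0, "tz": 0, "roll": 0}, {"tx": 0, "ty": 0, "tz": 0, "roll": 0}, {"tx": 0, "ty": 0, "tz": 0, "roll": 0}, {"tx": 0, "ty": 0, "tz": 0, "roll": 0}, {"tx": 0, "ty": 0, "tz": 0, "roll": 0}, {"tx": 0, "ty": 0, "tz": 0, "roll": 0}])

```text
clock: 12.25
tool_pos: [437.7, -66.6, 127.5]
tcp_rot: [-3.119, 0.373, 0.0]
wrist_force: [0.7, -0.2, -0.2]
grip_width: 0.8
```

```bash
python3 -c "
from h import *
look('p2',z=63)"
```

```text
12.25 [437.6500593  -66.63357096 127.47041076] [ 0.73423144 -0.19190566 -0.15306964]
```

View pics/p2.png

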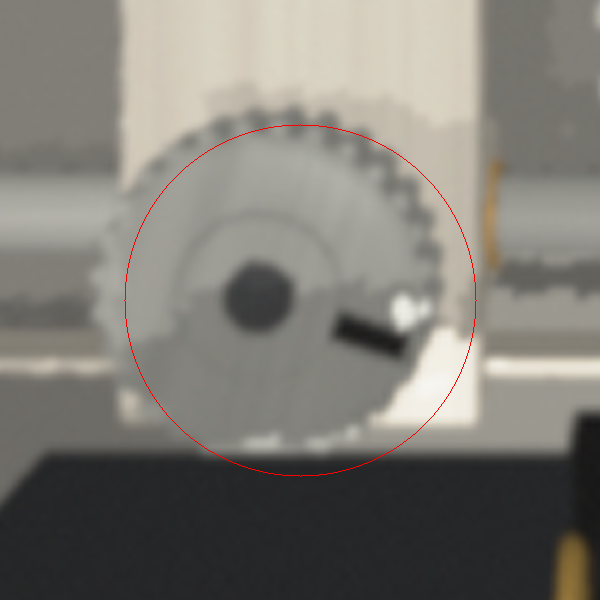

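The carrier has slid 4.4 mm towards +y (hub now at (258,297)). The mark at (370,335) means one turn plus 71°, about 7.5 rad. Roughly 5 rad remain: two more strokes, shifted to follow the carrier.

Emit:
jog_arm(steps=[{"tx": 0, "ty": 0, "tz": 0.03, "roll": 0}, {"tx": 0, "ty": 0, "tz": 0.03, "roll": 0}, {"tx": 0, "ty": -0.016, "tz": 0, "roll": 0}, {"tx": 0, "ty": -0.0055, "tz": 0, "roll": 0}, {"tx": 0.0085, "ty": 0, "tz": 0, "roll": 0}, {"tx": 0.0085, "ty": 0, "tz": 0, "roll": 0}, {"tx": 0.0062, "ty": -0.001, "tz": 0, "roll": 0}, {"tx": 0.0056, "ty": -0.0028, "tz": 0, "roll": 0}])

```text
clock: 13.3
tool_pos: [472.6, -49.7, 67.8]
tcp_rot: [3.119, -0.375, 0.002]
wrist_force: [-0.6, -3.1, -0.3]
grip_width: 0.6
```

Emit:
jog_arm(steps=[{"tx": 0.0044, "ty": -0.0044, "tz": 0, "roll": 0}, {"tx": 0.0028, "ty": -0.0056, "tz": 0, "roll": 0}, {"tx": 0.001, "ty": -0.0062, "tz": 0, "roll": 0}, {"tx": 0, "ty": -0.008, "tz": 0, "roll": 0}, {"tx": 0, "ty": -0.006, "tz": 0, "roll": 0}, {"tx": 0.006, "ty": 0.001, "tz": 0, "roll": 0}, {"tx": 0, "ty": 0, "tz": -0.03, "roll": 0}, {"tx": -0.01, "ty": 0.02, "tz": -0.03, "roll": 0}])

```text
clock: 14.3
tool_pos: [478.2, -38.4, 128.1]
tcp_rot: [-3.117, 0.367, 0.001]
wrist_force: [0.2, -0.1, 0.8]
grip_width: 0.4
```

Emit:
jog_arm(steps=[{"tx": -0.015, "ty": 0.025, "tz": 0, "roll": 0}, {"tx": -0.018, "ty": 0.006, "tz": 0, "roll": 0}, {"tx": 0, "ty": 0, "tz": 0, "roll": 0}, {"tx": 0, "ty": 0, "tz": 0, "roll": 0}, {"tx": 0, "ty": 0, "tz": 0, "roll": 0}, {"tx": 0, "ty": 0, "tz": 0, "roll": 0}, {"tx": 0, "ty": 0, "tz": 0, "roll": 0}, {"tx": 0, "ty": 0, "tz": 0, "roll": 0}])

```text
clock: 15.3
tool_pos: [438.5, -63.2, 127.5]
tcp_rot: [-3.119, 0.373, 0.0]
wrist_force: [0.7, -0.6, -0.7]
grip_width: 0.3
```

```bash
python3 -c "
from h import *
look('p3',z=64)"
```

```text
15.3 [438.51822974 -63.21543291 127.49634281] [ 0.70672012 -0.55309179 -0.72652685]
```

View pics/p3.png

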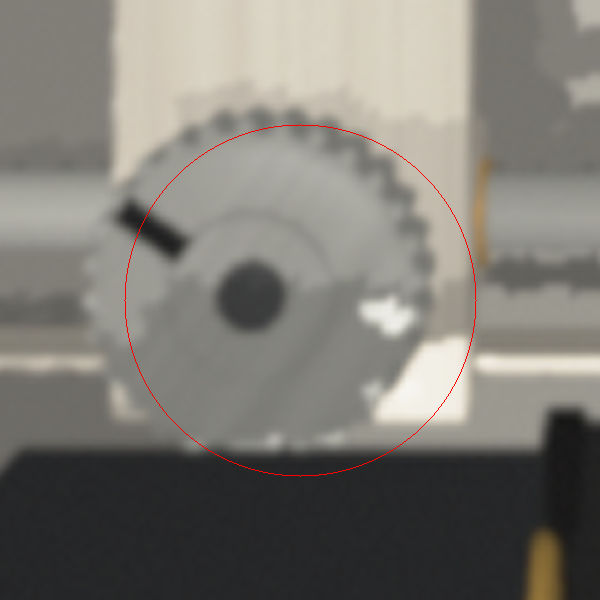

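Mark now at (152,230) about hub (250,297): 236° plus a turn, 10.4 rad. One shorter stroke (about 2.2 to 2.6 rad) completes two turns.

Emit:
jog_arm(steps=[{"tx": 0, "ty": 0, "tz": 0.03, "roll": 0}, {"tx": 0, "ty": 0, "tz": 0.03, "roll": 0}, {"tx": 0, "ty": -0.015, "tz": 0, "roll": 0}, {"tx": 0, "ty": -0.004, "tz": 0, "roll": 0}, {"tx": 0.0085, "ty": 0, "tz": 0, "roll": 0}, {"tx": 0.0085, "ty": 0, "tz": 0, "roll": 0}, {"tx": 0.0062, "ty": -0.001, "tz": 0, "roll": 0}, {"tx": 0.0056, "ty": -0.0028, "tz": 0, "roll": 0}])

```text
clock: 16.35
tool_pos: [472.7, -49.1, 67.9]
tcp_rot: [3.118, -0.375, 0.001]
wrist_force: [-0.7, -3.0, 2.9]
grip_width: 0.5
```

Emit:
jog_arm(steps=[{"tx": 0.0044, "ty": -0.0044, "tz": 0, "roll": 0}, {"tx": 0.0028, "ty": -0.0056, "tz": 0, "roll": 0}, {"tx": 0.001, "ty": -0.0062, "tz": 0, "roll": 0}, {"tx": 0, "ty": -0.007, "tz": 0, "roll": 0}, {"tx": 0.006, "ty": 0.001, "tz": 0, "roll": 0}, {"tx": 0, "ty": 0, "tz": -0.03, "roll": 0}, {"tx": -0.01, "ty": 0.02, "tz": -0.03, "roll": 0}, {"tx": -0.015, "ty": 0.02, "tz": 0, "roll": 0}])

```text
clock: 17.35
tool_pos: [458.4, -61.6, 129.4]
tcp_rot: [-3.118, 0.37, -0.005]
wrist_force: [0.0, -0.2, -0.5]
grip_width: 0.3
```

Emit:
jog_arm(steps=[{"tx": -0.018, "ty": 0.01, "tz": 0, "roll": 0}, {"tx": 0, "ty": 0, "tz": 0, "roll": 0}, {"tx": 0, "ty": 0, "tz": 0, "roll": 0}, {"tx": 0, "ty": 0, "tz": 0, "roll": 0}, {"tx": 0, "ty": 0, "tz": 0, "roll": 0}, {"tx": 0, "ty": 0, "tz": 0, "roll": 0}, {"tx": 0, "ty": 0, "tz": 0, "roll": 0}, {"tx": 0, "ty": 0, "tz": 0, "roll": 0}])

```text
clock: 18.35
tool_pos: [437.3, -68.1, 127.5]
tcp_rot: [3.119, -0.373, -0.0]
wrist_force: [-0.3, 0.7, -0.5]
grip_width: 0.7
```

```bash
python3 -c "
from h import *
look('p4',z=64)"
```

```text
18.35 [437.26927212 -68.14569932 127.53225239] [-0.33318042  0.67873157 -0.45738655]
```

View pics/p4.png

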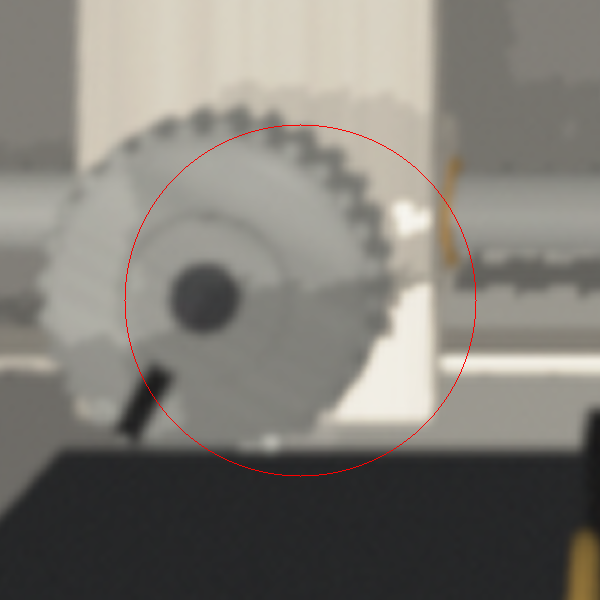

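Mark at (143,402) about hub (204,298): 330° plus a turn, 12.0 rad. That is within 11 to 14.3. The carrier now stands 11 mm further on. Going to the plate's -y edge at bench x = 0.

Emit:
jog_arm(steps=[{"tx": 0.034, "ty": 0, "tz": 0, "roll": 0}, {"tx": 0.034, "ty": 0, "tz": 0, "roll": 0}, {"tx": 0, "ty": 0, "tz": 0.036, "roll": 0}, {"tx": 0, "ty": 0, "tz": 0.035, "roll": 0}, {"tx": 0, "ty": -0.011, "tz": 0, "roll": 0}, {"tx": 0, "ty": -0.011, "tz": 0, "roll": 0}, {"tx": 0, "ty": -0.006, "tz": 0, "roll": 0}, {"tx": 0, "ty": -0.006, "tz": 0, "roll": 0}])

```text
clock: 19.4
tool_pos: [512.1, -52.2, 57.9]
tcp_rot: [3.117, -0.374, 0.003]
wrist_force: [-0.9, -4.5, 3.1]
grip_width: 0.3
```

Emit:
jog_arm(steps=[{"tx": 0, "ty": -0.012, "tz": 0, "roll": 0}, {"tx": 0, "ty": -0.012, "tz": 0, "roll": 0}, {"tx": 0, "ty": -0.012, "tz": 0, "roll": 0}, {"tx": 0, "ty": -0.012, "tz": 0, "roll": 0}, {"tx": 0, "ty": -0.012, "tz": 0, "roll": 0}, {"tx": 0, "ty": -0.012, "tz": 0, "roll": 0}, {"tx": 0, "ty": -0.012, "tz": 0, "roll": 0}, {"tx": 0, "ty": -0.012, "tz": 0, "roll": 0}])

```text
clock: 20.4
tool_pos: [534.2, 42.8, 56.4]
tcp_rot: [3.119, -0.373, -0.0]
wrist_force: [1.5, -5.1, 2.0]
grip_width: 0.3
```

Sliding at about 5 N, with roughly 41 mm left by calculation.

Emit:
jog_arm(steps=[{"tx": 0, "ty": -0.01, "tz": 0, "roll": 0}, {"tx": 0, "ty": -0.01, "tz": 0, "roll": 0}, {"tx": 0, "ty": -0.006, "tz": 0, "roll": 0}, {"tx": 0, "ty": -0.004, "tz": 0, "roll": 0}, {"tx": 0, "ty": -0.002, "tz": 0, "roll": 0}, {"tx": 0, "ty": -0.002, "tz": 0, "roll": 0}, {"tx": 0, "ty": -0.001, "tz": 0, "roll": 0}, {"tx": 0, "ty": -0.001, "tz": 0, "roll": 0}])

```text
clock: 21.4
tool_pos: [542.2, 77.0, 56.3]
tcp_rot: [3.119, -0.374, -0.001]
wrist_force: [0.7, -4.8, 0.5]
grip_width: -0.1
```

Emit:
jog_arm(steps=[{"tx": 0, "ty": -0.0005, "tz": 0, "roll": 0}, {"tx": 0, "ty": -0.0005, "tz": 0, "roll": 0}, {"tx": 0, "ty": -0.0005, "tz": 0, "roll": 0}, {"tx": 0, "ty": -0.0005, "tz": 0, "roll": 0}, {"tx": 0, "ty": -0.0005, "tz": 0, "roll": 0}, {"tx": 0, "ty": -0.0005, "tz": 0, "roll": 0}, {"tx": 0, "ty": -0.0005, "tz": 0, "roll": 0}, {"tx": 0, "ty": -0.0005, "tz": 0, "roll": 0}])

```text
clock: 22.4
tool_pos: [543.2, 81.1, 56.4]
tcp_rot: [3.119, -0.373, -0.001]
wrist_force: [-1.0, -3.9, -2.0]
grip_width: 0.4
```

Emit:
jog_arm(steps=[{"tx": 0, "ty": -0.0005, "tz": 0, "roll": 0}, {"tx": 0, "ty": -0.0005, "tz": 0, "roll": 0}, {"tx": 0, "ty": -0.0005, "tz": 0, "roll": 0}, {"tx": 0, "ty": -0.0005, "tz": 0, "roll": 0}, {"tx": 0, "ty": -0.0005, "tz": 0, "roll": 0}, {"tx": 0, "ty": -0.0005, "tz": 0, "roll": 0}, {"tx": 0, "ty": 0, "tz": 0, "roll": 0}, {"tx": 0, "ty": 0, "tz": 0, "roll": 0}])

```text
clock: 23.4
tool_pos: [543.8, 83.5, 56.4]
tcp_rot: [3.118, -0.374, -0.001]
wrist_force: [-0.9, -4.7, -2.5]
grip_width: 0.6
```

Emit:
jog_arm(steps=[{"tx": 0, "ty": -0.0005, "tz": 0, "roll": 0}, {"tx": 0, "ty": -0.0005, "tz": 0, "roll": 0}, {"tx": 0, "ty": -0.0005, "tz": 0, "roll": 0}, {"tx": 0, "ty": -0.0005, "tz": 0, "roll": 0}, {"tx": 0, "ty": -0.0005, "tz": 0, "roll": 0}, {"tx": 0, "ty": -0.0005, "tz": 0, "roll": 0}, {"tx": 0, "ty": 0, "tz": 0, "roll": 0}, {"tx": 0, "ty": 0, "tz": 0, "roll": 0}])

```text
clock: 24.4
tool_pos: [543.9, 83.7, 56.3]
tcp_rot: [3.114, -0.375, -0.004]
wrist_force: [-3.6, -9.8, 1.2]
grip_width: 0.7
```

The force rose from 5 to 10 N with no further motion, so the carriers have met. Backing off and lifting to check.

Emit:
jog_arm(steps=[{"tx": 0, "ty": 0.005, "tz": 0, "roll": 0}, {"tx": 0, "ty": 0.02, "tz": 0, "roll": 0}, {"tx": 0, "ty": 0, "tz": -0.05, "roll": 0}, {"tx": -0.03, "ty": 0, "tz": -0.05, "roll": 0}, {"tx": -0.03, "ty": -0.02, "tz": -0.04, "roll": 0}, {"tx": -0.03, "ty": -0.02, "tz": 0, "roll": 0}, {"tx": 0, "ty": 0, "tz": 0, "roll": 0}, {"tx": 0, "ty": 0, "tz": 0, "roll": 0}])

```text
clock: 25.4
tool_pos: [461.5, 123.5, 196.9]
tcp_rot: [-3.119, 0.371, -0.003]
wrist_force: [-0.1, -0.3, 0.1]
grip_width: 0.3
```

```bash
python3 - <<'E'
from h import *
s=robot.get_state();c=robot.camera("wrist");save(c,"w3");print(s["clock"],s["tool_pos"],s["wrist_force"],proj(c,[505.2,178.4,60],wT(c,s))*1.5)
E
```

```text
25.4 [461.45411497 123.49889406 196.89448233] [-0.14561068 -0.33189922  0.14571197] [285.36676766 234.44442736]
```

View pics/w3.png

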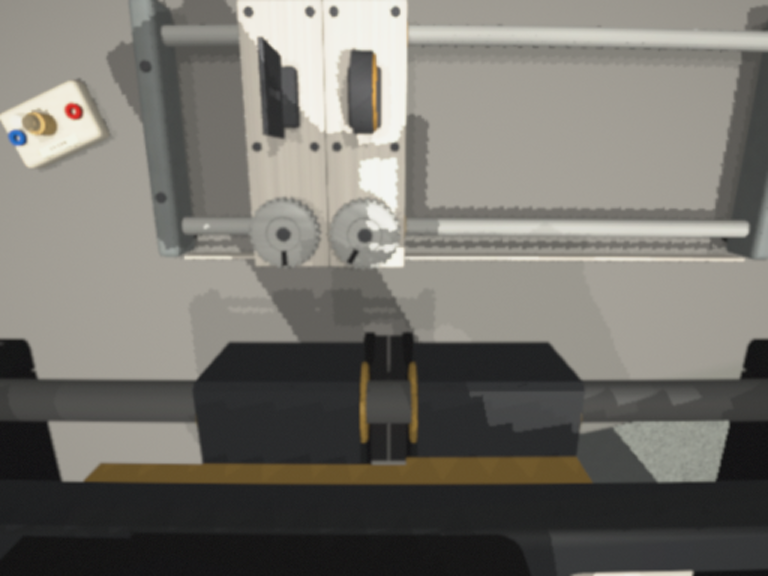

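The carriers meet flat: the seam at column 324 shows no gap. The slit wheel is at (284,234), where it was predicted, with its mark still to the front. The lens wheel mark still stands at about 330°. Handing in.

```bash
python3 -c "
from rig import robot
print(robot.finish_job())"
```

```text
the job is handed in; nothing more can be done
None
```

I loosened the lens wheel by about 12.0 rad (1.9 turns, read from its mark) with five fingertip strokes. I then pushed the lens carrier by its plate edge until it met the slit carrier. The job was handed in at about 25 s of the 64 s allowed.

**Last checks**
- **Meeting:** the push force rose from 5 to 10 N with no further motion. The final picture shows the two plates edge to edge with no visible gap.
- **Slit carrier and its wheel:** the wheel is where it was measured at the start, to within about a pixel, and its mark is still at the front.
- **Robot:** retracted and touching nothing, with wrist force near zero.

**Not as planned**
- **Early sliding:** from the second stroke on, the lens carrier crept about 11 mm towards the slit carrier under the finger. I followed it.
- **Turn count:** because of that creep, strokes 2 and 3 together turned the wheel only about 4.5 rad, so I made one extra, shorter stroke.
- **Not looked at again:** I did not re-check the positions of the matchbox, marker and lamp holder against the start. The arm stayed clear of them.

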